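Tip the compound bar onto its rest and push it up to the stop

ROBOT

A 6-joint arm with a two-finger parallel gripper is mounted at the origin on the work surface. World frame = base frame: x ahead of the robot, y to its left, z up, the work surface at z = 0. Lengths are in m, angles in rad, forces in N, time in s.
With the tool pointing down it reaches from about 0.4 to 0.825 m from the base axis. Payload 7 kg.
Tool frame: the origin (TCP) lies at the centre of the arm's flange, where the gripper is bolted on; the fingertips stand 178 mm ahead of it and the grasp point (between the pads) lies 159 mm ahead of it; x points along the fingers, z is the direction in which the jaws open and shut, and the axes are right-handed (so a half turn about x gives the same grasp; the last joint's range is limited). The gripper opens to 88 mm and grips with 3 to 60 N. Pads are 19 mm wide; open, the fingers measure 130 mm over their backs; the gripper's body (78 mm by 193 mm) begins 47 mm behind the grasp point.
Start: joints at [-0.984, 0.359, 0.012, 0, -1.224, -0.288], TCP at [0.199, -0.645, 0.405] pointing down, gripper open.
Joint ranges: [-3.07, 3.07], [-1.43, 2.12], [-1.02, 1.25], [-3.03, 1.67], [-3.05, -0], [-3.03, 3.03]. Speed limits (rad/s): [2.39, 2.39, 3.01, 3.14, 3.14, 3.14].

INTERFACE

Orientations are given as [roll, pitch, yaw] about the fixed x, y, z axes, in that order (R = Rz(yaw) Ry(pitch) Rx(roll)).
In Python, from station import telemetry, optics, job_done, finder gives the robot as it stands.
- The arm moves only by the tool play_rows, never from a script. Its argument "steps" is a list of rows, each an object of numbers: "gripper": the opening, from 0 (shut) to 1 (fully open); "tx", "ty", "tz": the shift along the tool's x, y, z in units of 25 mm (1.0 is 25 mm); "ax", "ay", "az": the turn, a rotation vector about the tool's x, y, z in units of 6 degrees (1.0 is 6 degrees). In form: [{"gripper": .., "tx": .., "ty": .., "tz": .., "ax": .., "ay": .., "az": ..}, ...]. A call has 1 to 20 rows; each row shifts and turns the commanded pose from where the row before left it, along the tool's axes as they then stand; what a row does not reach is not made up. A row lasts 1/12 s, in which the tool goes at most 41.7 mm and 7.16 degrees, less where a joint would pass 70% of its speed; a pose out of reach is approached as far as the arm can. A call is refused whole if a number of a shift passes 1 or a number of a turn 1, either way. A call with a gripper value outside its range is refused whole. The fingers move at their own pace and stop on an object; "newtons" is the grip in N (left out, the last holds). Time passes only in rows, so rows that do not move let the fingers close. It gives the time, the measured TCP pose, the force and the opening at its end, in the units of the state.
- telemetry.get_state(): the state, without advancing time (a new reading comes with each control period).
- optics.grab_frame(name): name is "scene" or "top" or "wrist"; returns the picture (480x640x3 uint8, red, green, blue); there is no depth.
- optics.calibration(name): a dict with "fx", "fy", "cx", "cy" (pixels), "T" (4x4, takes a point from camera to world coordinates); the wrist camera has in their place "mount" (4x4, takes a point from camera to tool coordinates, whose origin is the TCP and whose axes are the tool frame's). Camera axes: x right, y down, z forward; pixel columns grow to the right and rows downward; lengths in m; the calibration is good to about 2 mm. A picture is of the moment at which its call begins: read the wrist's pose just before it. calibration takes no time and is no camera call.
- job_done(): hands the job in, once; it reports no verdict.
Trained networks look in the newest picture that a camera, given by its name, has taken for a name from the list of things; names that differ only in an ending like _2 or _b are one class to them, and where a whole thing is asked for, a point or a joint stands for the part that bears it (a point fixed in the world has none). Each returns a list of dicts, best first, with "confidence" (0 to 1); they miss things now and then, are a little off and sometimes report something else, mostly with a low value. They report only what shows in the picture. A call takes as long as a camera call.
- finder.look_for(query, camera): "extent" ([left, top, right, bottom] in pixels, round what is visible of it).
- finder.silhouettes(query, camera): "pixels" (480x640 bool, what is visible of it) and "extent" ([left, top, right, bottom] in pixels, round what is visible of it).
- finder.pinpoint(query, camera): "location" ([row, column] in pixels: a listed point, or the origin of a listed thing).
The state is a dict: "t": time; "q": joint angles; "qd": joint speeds; "joint_efforts": joint torques, N m; "eef_pos": TCP position; "ee_rot": TCP orientation; "force": force on the tool from outside, world axes, zero at the start; "moment": the same for the moment, N m; "width": finger opening in m.
Only numpy, scipy, OpenCV 4.12 (cv2) and the standard library are available. Lean on these libraries where they do the work, as an engineer would, in place of code of your own. Each camera call takes 0.05 s, during which the arm holds its last target.

TASK

On the polishing bench a bar of polishing compound stands on end on a rubber pad. Push it over so that it falls towards the metal stop strip and lies flat on its broad side inside the white outline, then push it along the pad until the end that was its top sits squarely against the stop. Do not lift the bar, and leave the stub, the jar and the dish where they are.

Things in the scene. Friction and masses are not known exactly. Their poses are not given: they have to be found in the camera images.
- bar: yellow block of polishing compound in a card sleeve, 0.25-0.5 kg, stood on end: 130 mm tall (z, foot to top), 32 thick (x; +x looks roughly to the stop), 55 wide (y). Origin: centre of its foot face. Pushed near the top on its -x face (about 1 N) it tips and falls once the top has moved 35 mm. Pushed low it may slide. Lying flat it slides at 2-5 N; a push off the centre of its end turns it
- bar_top (a point): centre of the bar's other 32 x 55 mm end face, the top one while it stands: 130 mm from the bar's origin along its z axis
- rest: fixed black rubber pad under the bar, 270 (x) x 165 (y) x 3 mm. Origin: centre of its underside, on the bench. White outline (5 mm lines) round x -100 to +120, y -65 to +65 mm; its +x side is the stop. The bar starts inside, near the -x end, turned up to 0.12 rad to the pad; tipped to +x it ends some 15 to 45 mm short of the stop
- stop (a point): middle of the stop's face, 8 mm above the bench. The stop is a fixed aluminium strip across the pad's +x end, 140 mm long (pad's y), 12 mm thick, its top 13 mm above the bench; this face lies at x = +120 mm in the pad's frame and looks to -x
- stub: bystander: round stub of yellow compound in a paper band, standing beside the pad, 38 mm diameter, 56 mm high; origin at the centre of its underside
- jar: bystander: small glass jar with a metal cap, beside the pad, 50 mm diameter, 58 mm high; origin at the centre of its underside
- dish: bystander: flat white ceramic dish, 90 mm diameter, 20 mm high, on the other side of the pad; origin at the centre of its underside

How it is judged:
On the way:
1. the bar has been tipped towards the stop and lies flat on a broad face inside the outline (angle between bar's own z axis and vertical between 1.5 and 1.64 rad and height (world z) of each of bar, bar_top below 0.025 m and y of bar_top in the frame of rest between -0.042 and 0.042 m and y of bar in the frame of rest between -0.042 and 0.042 m and x of bar in the frame of rest above -0.104 m and x of bar_top in the frame of rest between 0 and 0.125 m and linear speed of bar below 0.02 m/s), for 0.1 s.
At the end, for the whole second after the job is handed in: The bar lies still and flat on a broad face (within 4 degrees of level) inside the outline (it may overhang onto the painted side lines by their width), the end that was its top against the stop (middle of that end within 6 mm of the stop's face) and square to it within 0.1 rad (all of step 1 and x of bar_top in the frame of rest above 0.114 m and angle between the z axis of bar and the x axis of rest, either way round below 0.1 rad and angular speed of bar below 0.2 rad/s); the robot touches nothing.
It fails at once if the bar is lifted (its foot end more than 30 mm off the pad) (height (world z) of bar above 0.035 m).
It fails at once if the round compound stub is displaced by more than 20 mm or tipped (distance of stub from where it was at the start of the episode above 0.02 m or angle between stub's own z axis and vertical above 0.4 rad).
It fails at once if the jar is displaced by more than 20 mm or tipped (distance of jar from where it was at the start of the episode above 0.02 m or angle between jar's own z axis and vertical above 0.4 rad).
It fails at once if the dish is displaced by more than 20 mm or tipped (distance of dish from where it was at the start of the episode above 0.02 m or angle between dish's own z axis and vertical above 0.4 rad).
It also fails if it takes over 48 s, if anything falls off the work surface, if the arm or the gripper's body presses on something with over 40 N, if the wrist force passes 120 N, or if a joint passes its speed limit or range.

## Working session

There is one attempt and no reset: what is moved stays moved. The work goes in short steps, Python scripts to look and compute and a tool call to move; the robot and the scene stay as the last step left them, time stands still between calls to the robot, and variables do not carry over. Pictures are saved under pics/ and viewed, and the job is handed in when it is done.

Besides the shell and the picture viewer there is one more tool, called after ">>>" as name(argument=value, ...) on one line, values as JSON. play_rows: Moves the arm, as the interface text tells. Its arguments: {"type":"object","properties":{"steps":{"type":"array"},"newtons":{"type":"number"}},"required":["steps"]}

```bash
mkdir -p pics; cat > h.py <<'E'
import numpy as np,cv2
from scipy.spatial.transform import Rotation as R
from station import telemetry, optics, job_done, finder
def snap(n,f):
    im=optics.grab_frame(n); cv2.imwrite('pics/'+f+'.png',im[:,:,::-1]); return im
def ray(n,u,v,z):
    c=optics.calibration(n);T=np.array(c['T']);d=T[:3,:3]@np.array([(u-c['cx'])/c['fx'],(v-c['cy'])/c['fy'],1.]);o=T[:3,3]
    return o+d*(z-o[2])/d[2]
def proj(n,p):
    c=optics.calibration(n);T=np.array(c['T']);q=T[:3,:3].T@(np.array(p)-T[:3,3]);return q[0]/q[2]*c['fx']+c['cx'],q[1]/q[2]*c['fy']+c['cy']
E
python3 - <<'E'
from h import *
s=telemetry.get_state();print(s)
for n in('top','scene'):
    snap(n,n+'0');c=optics.calibration(n);print(n,c['fx'],np.round(c['T'],3).tolist())
    for q in('bar','stub','jar','dish','rest'):
        r=finder.look_for(q,n);print(q,[(np.round(x['extent']).tolist(),round(x['confidence'],2)) for x in r[:2]])
    for q in('bar','bar_top','stop','rest'):
        r=finder.pinpoint(q,n);print('pt',q,[(np.round(x['location'],1).tolist(),round(x['confidence'],2)) for x in r[:2]])
E
```

```text
{'t': 0.0, 'q': array([-9.83914268e-01,  3.59379577e-01,  1.10571880e-02, -3.52934404e-04,
       -1.22412038e+00, -2.88066616e-01]), 'qd': array([ 0.00058572,  0.0003362 ,  0.0010264 , -0.00071193,  0.00176355,
        0.00112684]), 'joint_efforts': array([ 1.96751098e-03, -5.82718635e+01,  2.93060446e+01,  6.99743092e+00,
        6.93333917e-03, -1.54333497e-04]), 'eef_pos': array([ 0.19862861, -0.64490237,  0.40372595]), 'ee_rot': array([0.08924287, 1.56911677, 1.95873445]), 'force': array([-0.37657191,  0.18782024,  0.05343241]), 'moment': array([ 0.01485507,  0.02438897, -0.0096743 ]), 'width': 0.0880677676386301}
top 472.1421084341517 [[-0.016, -0.994, 0.109, 0.534], [-1.0, 0.017, 0.006, 0.062], [-0.008, -0.109, -0.994, 1.01], [0.0, 0.0, 0.0, 1.0]]
bar [([326.0, 294.0, 354.0, 308.0], 0.98)]
stub [([256.0, 296.0, 275.0, 314.0], 0.9)]
jar [([236.0, 237.0, 263.0, 261.0], 0.81)]
dish [([389.0, 235.0, 434.0, 278.0], 0.77)]
rest [([288.0, 207.0, 392.0, 346.0], 0.84)]
pt bar [([300.0, 340.3], 0.64), ([303.4, 268.0], 0.32)]
pt bar_top [([298.7, 341.0], 0.79)]
pt stop [([223.1, 331.6], 0.83)]
pt rest [([275.0, 335.7], 0.78)]
scene 497.14069524091434 [[-0.877, 0.355, -0.324, 0.865], [0.481, 0.672, -0.564, 0.461], [0.018, -0.65, -0.76, 0.674], [0.0, 0.0, 0.0, 1.0]]
bar [([365.0, 191.0, 414.0, 271.0], 0.81)]
stub [([428.0, 301.0, 457.0, 336.0], 0.84)]
jar [([374.0, 346.0, 414.0, 391.0], 0.6), ([428.0, 304.0, 455.0, 337.0], 0.17)]
dish [([273.0, 195.0, 323.0, 230.0], 0.72)]
rest [([270.0, 215.0, 450.0, 349.0], 0.87)]
pt bar [([257.5, 383.2], 0.68), ([306.1, 303.3], 0.48)]
pt bar_top [([204.3, 390.0], 0.94)]
pt stop [([308.6, 303.2], 0.78), ([272.8, 360.9], 0.57)]
pt rest [([273.6, 358.5], 0.84)]
```

```bash
python3 - <<'E'
import cv2
a=cv2.imread('pics/top0.png')[190:370,220:450];cv2.imwrite('pics/topc0.png',cv2.resize(a,None,fx=3.4,fy=3.2,interpolation=cv2.INTER_CUBIC))
a=cv2.imread('pics/scene0.png')[170:400,250:480];cv2.imwrite('pics/scenec0.png',cv2.resize(a,(600,600),interpolation=cv2.INTER_CUBIC))
E
```

```text
(no output)
```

View pics/topc0.png

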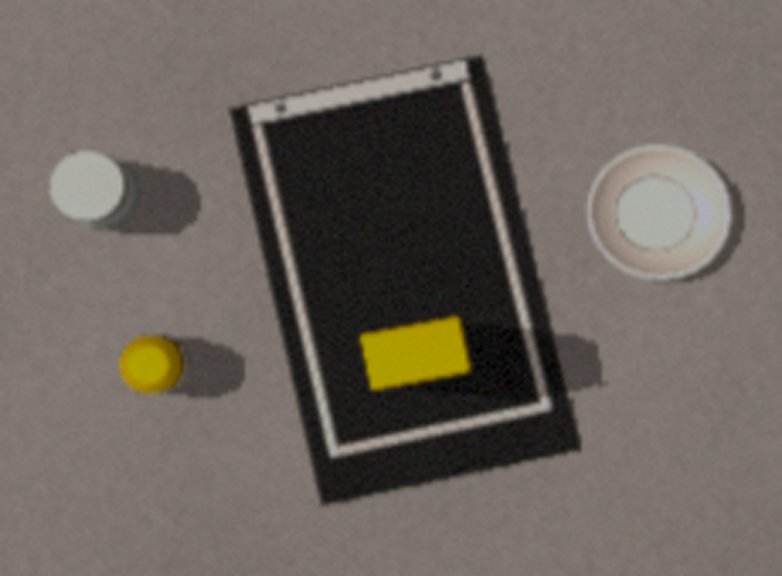

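View pics/scenec0.png

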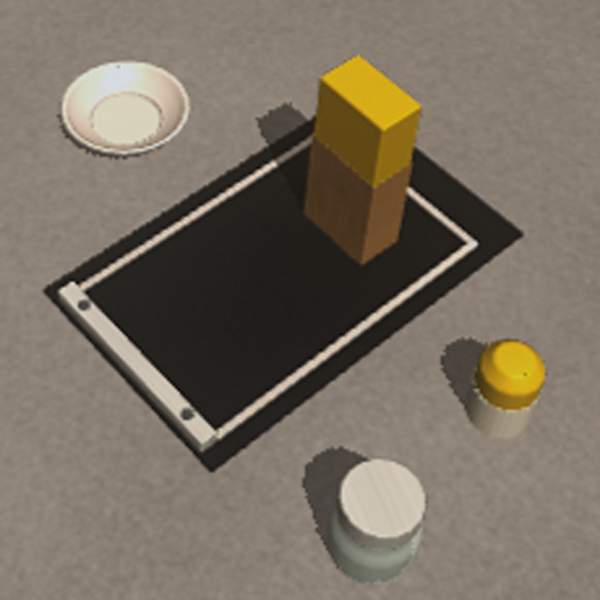

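The top view shows the bar standing near the pad's -x end, with the stop towards the top of the picture (world +x). The stub and jar are to the left (+y) and the dish to the right. Next I'll measure the poses.

```bash
cat > m.py <<'E'
from h import *
def yellow(im):
    h=cv2.cvtColor(im,cv2.COLOR_RGB2HSV);return ((h[...,0]>15)&(h[...,0]<35)&(h[...,1]>150)&(h[...,2]>80)).astype(np.uint8)
E
python3 - <<'E'
from m import *
im=cv2.imread('pics/top0.png')[:,:,::-1]
P={k:(220+u/3.4,190+v/3.2) for k,(u,v) in dict(a=(235,107),b=(482,57),c=(580,450),d=(322,502)).items()}
W=np.array([ray('top',*P[k],0.003) for k in 'abcd']);print(np.round(W,4))
cen=W.mean(0);xd=(W[0]+W[1]-W[2]-W[3])/2;yd=(W[0]+W[3]-W[1]-W[2])/2
print(cen,np.linalg.norm(xd),np.linalg.norm(yd),np.arctan2(xd[1],xd[0]),np.arctan2(-yd[0],yd[1]))
# outline: corners at sleeve
O=np.array([ray('top',220+u/3.4,190+v/3.2,0.003) for u,v in((263,122),(464,82),(548,407),(333,453))]);print(np.round(O,4))
m=yellow(im);m[:,:290]=0;cnt=max(cv2.findContours(m,0,1)[0],key=cv2.contourArea)
pts=np.array([ray('top',u,v,0.133)[:2] for u,v in cnt[:,0,:].astype(float)],np.float32)
print(cv2.minAreaRect(pts), m.sum(), cnt[:,0].min(0),cnt[:,0].max(0))
for q in [(383.2,257.5)]: print('foot scene',ray('scene',*q,0.003))
print('top scene',ray('scene',390,204.3,0.133), 'stop',ray('scene',303.2,308.6,.008),ray('top',331.6,223.1,.008))
print('foot top',ray('top',340.3,300,.003),'top top',ray('top',341,298.7,.133))
E
```

```text
[[ 0.6901  0.1499  0.003 ]
 [ 0.7215 -0.0075  0.003 ]
 [ 0.4588 -0.0617  0.003 ]
 [ 0.4277  0.0982  0.003 ]]
[0.57454372 0.0447339  0.003     ] 0.2678300060497047 0.1616702139573411 0.19905915001929905 0.19447449950423706
[[ 0.6796  0.1322  0.003 ]
 [ 0.7046  0.0044  0.003 ]
 [ 0.487  -0.0427  0.003 ]
 [ 0.4593  0.091   0.003 ]]
((0.5255170464515686, 0.04267825931310654), (0.033030468970537186, 0.05570107325911522), 10.287895202636719) 548 [326 289] [357 311]
foot scene [0.52593829 0.04202768 0.003     ]
top scene [0.52702253 0.04068521 0.133     ] stop [0.69461436 0.07265775 0.008     ] [0.6884808  0.05831187 0.008     ]
foot top [0.52439236 0.04270174 0.003     ] top top [0.52800809 0.04381038 0.133     ]
```

```bash
cat > plan.py <<'E'
from h import *
def plan(tx,ty,tz,yaw=0.185,flip=None):
    # target: tool x down, tool z along +-pad y
    s=telemetry.get_state();Rc=R.from_euler('xyz',s['ee_rot']);p=s['eef_pos']
    best=None
    for sg in(1,-1):
        x=np.array([0,0,-1.]);z=sg*np.array([-np.sin(yaw),np.cos(yaw),0]);y=np.cross(z,x)
        Rt=R.from_matrix(np.stack([x,y,z],1));rv=(Rc.inv()*Rt).as_rotvec()
        print('sg',sg,'rot units',np.round(np.degrees(rv)/6,2),'q',np.round(s['q'],2))
        if best is None or np.linalg.norm(rv)<np.linalg.norm(best[0]):best=(rv,Rt)
    d=np.array([tx,ty,tz])-p
    print('pos',np.round(p,4),'shift now-frame units',np.round(Rc.inv().apply(d)/.025,2),'target-frame units',np.round(best[1].inv().apply(d)/.025,2))
    print('tool axes cols',np.round(Rc.as_matrix(),2).tolist(),'F',np.round(s['force'],2),s['width'],s['t'])
E
python3 -c "
from plan import *
plan(.4812,.0343,.36)"
```

```text
sg 1 rot units [ 1.09  0.   -0.  ] q [-0.98  0.36  0.01  0.   -1.22 -0.29]
sg -1 rot units [-28.91   0.     0.  ] q [-0.98  0.36  0.01  0.   -1.22 -0.29]
pos [ 0.1987 -0.6451  0.4047] shift now-frame units [  1.79 -18.8   22.64] target-frame units [  1.79 -16.11  24.63]
tool axes cols [[-0.0, -0.96, -0.29], [0.0, -0.29, 0.96], [-1.0, 0.0, 0.0]] F [-0.41  0.02  0.49] 0.08736509402626469 1.0
```

>>> play_rows(steps=[{"gripper": 0,"ax": 1},{"ax": 0.09,"tz": 0.5},{"tz": 1,"ty": -0.65},{"tz": 1,"ty": -0.65},{"tz": 1,"ty": -0.65},{"tz": 1,"ty": -0.65},{"tz": 1,"ty": -0.65},{"tz": 1,"ty": -0.65},{"tz": 1,"ty": -0.65},{"tz": 1,"ty": -0.65},{"tz": 1,"ty": -0.65},{"tz": 1,"ty": -0.65},{"tz": 1,"ty": -0.65},{"tz": 1,"ty": -0.65},{"tz": 1,"ty": -0.65},{"tz": 1,"ty": -0.65},{"tz": 1,"ty": -0.65},{"tz": 1,"ty": -0.65},{"tz": 1,"ty": -0.65},{"tz": 1,"ty": -0.65}], newtons=20)

```text
invalid input
```

```bash
python3 -c "
from plan import *
plan(.4812,.0343,.36)"
```

```text
sg 1 rot units [ 1.09  0.   -0.  ] q [-0.98  0.36  0.01  0.   -1.22 -0.29]
sg -1 rot units [-28.91   0.     0.  ] q [-0.98  0.36  0.01  0.   -1.22 -0.29]
pos [ 0.1987 -0.6451  0.4047] shift now-frame units [  1.79 -18.8   22.64] target-frame units [  1.79 -16.11  24.63]
tool axes cols [[-0.0, -0.96, -0.29], [0.0, -0.29, 0.96], [-1.0, 0.0, 0.0]] F [-0.41  0.02  0.49] 0.08736509402626469 1.0
```

>>> play_rows(steps=[{"gripper": 0,"tx": 0,"ty": 0,"tz": 0,"ax": 1,"ay": 0,"az": 0},{"gripper": 0,"tx": 0,"ty": 0,"tz": 0.5,"ax": 0.09,"ay": 0,"az": 0},{"gripper": 0,"tx": 0,"ty": -0.65,"tz": 1,"ax": 0,"ay": 0,"az": 0},{"gripper": 0,"tx": 0,"ty": -0.65,"tz": 1,"ax": 0,"ay": 0,"az": 0},{"gripper": 0,"tx": 0,"ty": -0.65,"tz": 1,"ax": 0,"ay": 0,"az": 0},{"gripper": 0,"tx": 0,"ty": -0.65,"tz": 1,"ax": 0,"ay": 0,"az": 0},{"gripper": 0,"tx": 0,"ty": -0.65,"tz": 1,"ax": 0,"ay": 0,"az": 0},{"gripper": 0,"tx": 0,"ty": -0.65,"tz": 1,"ax": 0,"ay": 0,"az": 0},{"gripper": 0,"tx": 0,"ty": -0.65,"tz": 1,"ax": 0,"ay": 0,"az": 0},{"gripper": 0,"tx": 0,"ty": -0.65,"tz": 1,"ax": 0,"ay": 0,"az": 0},{"gripper": 0,"tx": 0,"ty": -0.65,"tz": 1,"ax": 0,"ay": 0,"az": 0},{"gripper": 0,"tx": 0,"ty": -0.65,"tz": 1,"ax": 0,"ay": 0,"az": 0},{"gripper": 0,"tx": 0,"ty": -0.65,"tz": 1,"ax": 0,"ay": 0,"az": 0},{"gripper": 0,"tx": 0,"ty": -0.65,"tz": 1,"ax": 0,"ay": 0,"az": 0},{"gripper": 0,"tx": 0,"ty": -0.65,"tz": 1,"ax": 0,"ay": 0,"az": 0},{"gripper": 0,"tx": 0,"ty": -0.65,"tz": 1,"ax": 0,"ay": 0,"az": 0}], newtons=20)

```text
t: 2.33
eef_pos: [0.3558, -0.2456, 0.405]
ee_rot: [-1.93, 1.57, -0.175]
force: [-0.0, -1.4, -0.4]
width: 0.0
```

```bash
python3 -c "
from plan import *
plan(.4812,.0343,.36)"
```

```text
sg 1 rot units [-0.   -0.    0.01] q [-0.14 -0.06 -0.49  0.   -1.14 -1.24]
sg -1 rot units [3.e+01 1.e-02 0.e+00] q [-0.14 -0.06 -0.49  0.   -1.14 -1.24]
pos [ 0.3558 -0.2456  0.405 ] shift now-frame units [ 1.8  -6.99 10.09] target-frame units [ 1.8  -6.99 10.08]
tool axes cols [[0.0, -0.98, -0.18], [-0.0, -0.18, 0.98], [-1.0, -0.0, -0.0]] F [-0.02 -1.35 -0.42] 4.662256353078851e-05 2.3333
```

>>> play_rows(steps=[{"gripper": 0,"tx": 0,"ty": -0.7,"tz": 1,"ax": 0,"ay": 0,"az": 0},{"gripper": 0,"tx": 0,"ty": -0.7,"tz": 1,"ax": 0,"ay": 0,"az": 0},{"gripper": 0,"tx": 0,"ty": -0.7,"tz": 1,"ax": 0,"ay": 0,"az": 0},{"gripper": 0,"tx": 0,"ty": -0.7,"tz": 1,"ax": 0,"ay": 0,"az": 0},{"gripper": 0,"tx": 0,"ty": -0.7,"tz": 1,"ax": 0,"ay": 0,"az": 0},{"gripper": 0,"tx": 0,"ty": -0.7,"tz": 1,"ax": 0,"ay": 0,"az": 0},{"gripper": 0,"tx": 0,"ty": -0.7,"tz": 1,"ax": 0,"ay": 0,"az": 0},{"gripper": 0,"tx": 0,"ty": -0.7,"tz": 1,"ax": 0,"ay": 0,"az": 0},{"gripper": 0,"tx": 0,"ty": -0.7,"tz": 1,"ax": 0,"ay": 0,"az": 0},{"gripper": 0,"tx": 0,"ty": -0.7,"tz": 1,"ax": 0,"ay": 0,"az": 0},{"gripper": 0,"tx": 0,"ty": 0,"tz": 0.08,"ax": 0,"ay": 0,"az": 0},{"gripper": 0,"tx": 0.9,"ty": 0,"tz": 0,"ax": 0,"ay": 0,"az": 0},{"gripper": 0,"tx": 0.9,"ty": 0,"tz": 0,"ax": 0,"ay": 0,"az": 0},{"gripper": 0,"tx": 0,"ty": 0,"tz": 0,"ax": 0,"ay": 0,"az": 0},{"gripper": 0,"tx": 0,"ty": 0,"tz": 0,"ax": 0,"ay": 0,"az": 0}])

```text
t: 3.58
eef_pos: [0.4811, 0.0326, 0.3594]
ee_rot: [1.96, 1.568, -2.568]
force: [0.0, -0.5, 0.6]
width: 0.0003
```

```bash
python3 - <<'E'
from plan import *
plan(.4812,.0343,.293)
a=snap('scene','s1');cv2.imwrite('pics/s1c.png',cv2.resize(a[80:400,230:550,::-1],(600,600)))
snap('wrist','w1')
E
```

```text
sg 1 rot units [-0.   -0.01 -0.02] q [ 0.48  0.08 -0.47  0.   -1.03 -1.86]
sg -1 rot units [ 3.e+01 -3.e-02  1.e-02] q [ 0.48  0.08 -0.47  0.   -1.03 -1.86]
pos [0.4811 0.0326 0.3594] shift now-frame units [ 2.65 -0.02  0.07] target-frame units [ 2.65 -0.01  0.06]
tool axes cols [[-0.0, -0.98, -0.18], [-0.0, -0.18, 0.98], [-1.0, 0.0, -0.0]] F [ 0.01 -0.5   0.55] 0.00028130379719059674 3.5833
```

View pics/s1c.png

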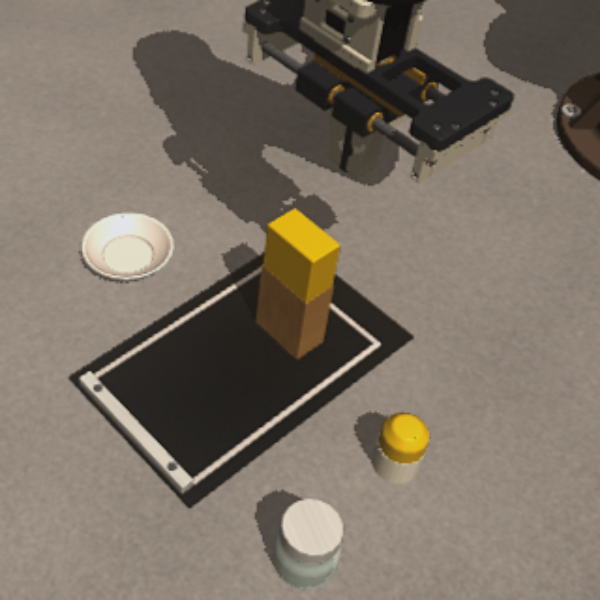

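View pics/w1.png

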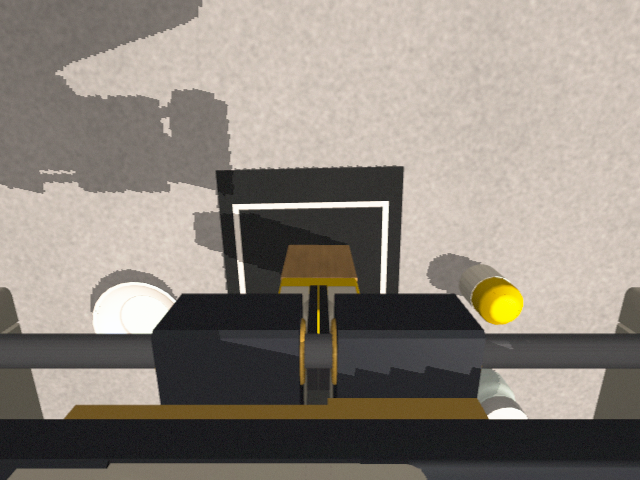

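>>> play_rows(steps=[{"gripper": 0,"tx": 0.7,"ty": 0,"tz": 0.06,"ax": 0,"ay": 0,"az": 0},{"gripper": 0,"tx": 0.7,"ty": 0,"tz": 0,"ax": 0,"ay": 0,"az": 0},{"gripper": 0,"tx": 0.7,"ty": 0,"tz": 0,"ax": 0,"ay": 0,"az": 0},{"gripper": 0,"tx": 0.55,"ty": 0,"tz": 0,"ax": 0,"ay": 0,"az": 0},{"gripper": 0,"tx": 0,"ty": 0,"tz": 0,"ax": 0,"ay": 0,"az": 0},{"gripper": 0,"tx": 0,"ty": 0,"tz": 0,"ax": 0,"ay": 0,"az": 0},{"gripper": 0,"tx": 0,"ty": 0,"tz": 0,"ax": 0,"ay": 0,"az": 0}])

```text
t: 4.27
eef_pos: [0.4818, 0.0344, 0.295]
ee_rot: [-1.489, 1.569, 0.267]
force: [0.1, -0.4, 0.4]
width: 0.0002
```

```bash
python3 - <<'E'
from plan import *
plan(.4812,.0343,.293)
print(proj('scene',(.481,.033,.115)))
a=snap('scene','s2');cv2.imwrite('pics/s2c.png',cv2.resize(a[80:400,230:550,::-1],(600,600)))
E
```

```text
sg 1 rot units [-0.    0.    0.02] q [ 0.48  0.15 -0.55  0.   -0.87 -1.87]
sg -1 rot units [30.    0.03 -0.  ] q [ 0.48  0.15 -0.55  0.   -0.87 -1.87]
pos [0.4818 0.0344 0.295 ] shift now-frame units [ 0.08  0.02 -0.  ] target-frame units [ 0.08  0.02 -0.  ]
tool axes cols [[0.0, -0.98, -0.18], [0.0, -0.18, 0.98], [-1.0, -0.0, 0.0]] F [ 0.09 -0.4   0.42] 0.00021012204907125686 4.2667
(np.float64(410.5202037713082), np.float64(199.5291910256095))
```

View pics/s2c.png

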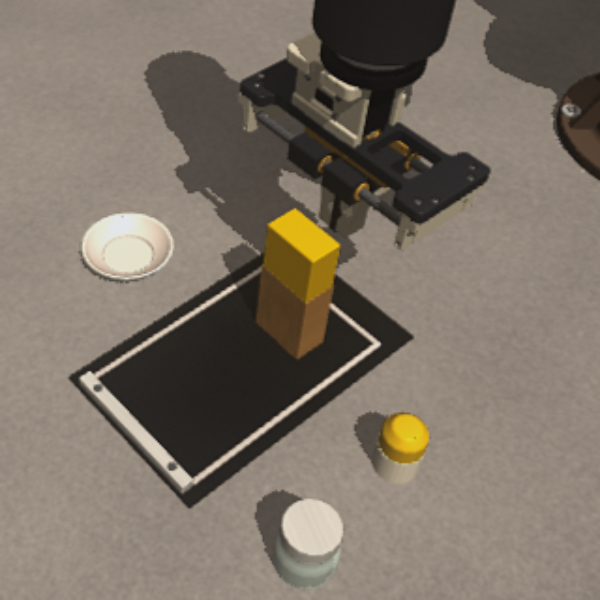

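The fingers sit behind the bar's -x face near the top, seen at crop (345,220). Now I'll push it over slowly.

>>> play_rows(steps=[{"gripper": 0,"tx": 0,"ty": -0.25,"tz": 0,"ax": 0,"ay": 0,"az": 0},{"gripper": 0,"tx": 0,"ty": -0.25,"tz": 0,"ax": 0,"ay": 0,"az": 0},{"gripper": 0,"tx": 0,"ty": -0.2,"tz": 0,"ax": 0,"ay": 0,"az": 0},{"gripper": 0,"tx": 0,"ty": -0.15,"tz": 0,"ax": 0,"ay": 0,"az": 0},{"gripper": 0,"tx": 0,"ty": -0.15,"tz": 0,"ax": 0,"ay": 0,"az": 0},{"gripper": 0,"tx": 0,"ty": -0.15,"tz": 0,"ax": 0,"ay": 0,"az": 0},{"gripper": 0,"tx": 0,"ty": -0.15,"tz": 0,"ax": 0,"ay": 0,"az": 0},{"gripper": 0,"tx": 0,"ty": -0.15,"tz": 0,"ax": 0,"ay": 0,"az": 0},{"gripper": 0,"tx": 0,"ty": -0.15,"tz": 0,"ax": 0,"ay": 0,"az": 0},{"gripper": 0,"tx": 0,"ty": -0.15,"tz": 0,"ax": 0,"ay": 0,"az": 0}])

```text
t: 5.15
eef_pos: [0.5245, 0.0424, 0.2934]
ee_rot: [-1.953, 1.571, -0.198]
force: [0.6, -0.4, 0.3]
width: 0.0004
```

```bash
python3 - <<'E'
from plan import *
plan(.4812,.0343,.293)
a=snap('scene','s3');cv2.imwrite('pics/s3c.png',cv2.resize(a[80:400,230:550,::-1],(600,600)))
E
```

```text
sg 1 rot units [-0. -0.  0.] q [ 0.45  0.22 -0.46  0.   -0.89 -1.84]
sg -1 rot units [30.  0.  0.] q [ 0.45  0.22 -0.46  0.   -0.89 -1.84]
pos [0.5245 0.0424 0.2934] shift now-frame units [ 0.01  1.76 -0.  ] target-frame units [ 0.01  1.76 -0.  ]
tool axes cols [[0.0, -0.98, -0.18], [-0.0, -0.18, 0.98], [-1.0, -0.0, -0.0]] F [ 0.59 -0.37  0.33] 0.0004029616473792159 5.15
```

View pics/s3c.png

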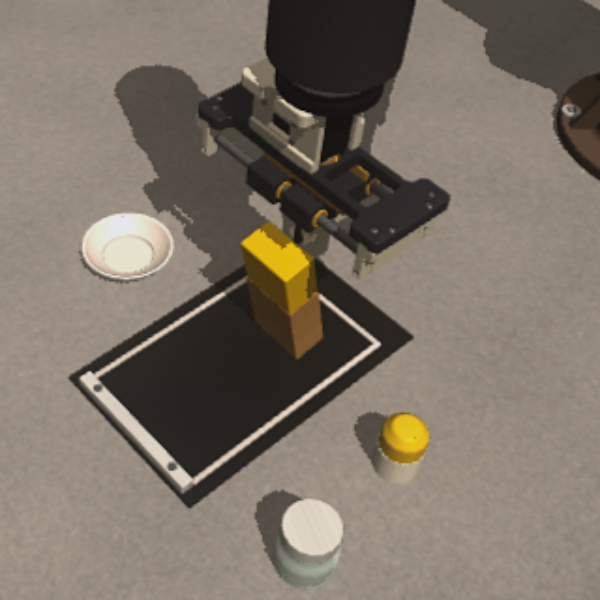

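The bar is tilting about its front foot edge, which stays put near crop (300,355), so I'll keep pushing.

>>> play_rows(steps=[{"gripper": 0,"tx": 0,"ty": -0.15,"tz": 0,"ax": 0,"ay": 0,"az": 0},{"gripper": 0,"tx": 0,"ty": -0.15,"tz": 0,"ax": 0,"ay": 0,"az": 0},{"gripper": 0,"tx": 0,"ty": -0.15,"tz": 0,"ax": 0,"ay": 0,"az": 0},{"gripper": 0,"tx": 0,"ty": -0.15,"tz": 0,"ax": 0,"ay": 0,"az": 0},{"gripper": 0,"tx": 0,"ty": -0.15,"tz": 0,"ax": 0,"ay": 0,"az": 0},{"gripper": 0,"tx": 0,"ty": -0.1,"tz": 0,"ax": 0,"ay": 0,"az": 0},{"gripper": 0,"tx": 0,"ty": 0,"tz": 0,"ax": 0,"ay": 0,"az": 0},{"gripper": 0,"tx": 0,"ty": 0,"tz": 0,"ax": 0,"ay": 0,"az": 0},{"gripper": 0,"tx": 0,"ty": 0,"tz": 0,"ax": 0,"ay": 0,"az": 0},{"gripper": 0,"tx": 0,"ty": 0,"tz": 0,"ax": 0,"ay": 0,"az": 0},{"gripper": 0,"tx": 0,"ty": 0,"tz": 0,"ax": 0,"ay": 0,"az": 0},{"gripper": 0,"tx": 0,"ty": 0,"tz": 0,"ax": 0,"ay": 0,"az": 0}])

```text
t: 6.2
eef_pos: [0.5449, 0.0463, 0.2935]
ee_rot: [-1.048, 1.571, 0.707]
force: [0.1, -0.9, -1.4]
width: 0.0005
```

```bash
python3 - <<'E'
from plan import *
plan(.4812,.0343,.293)
a=snap('scene','s4');cv2.imwrite('pics/s4c.png',cv2.resize(a[80:400,230:550,::-1],(600,600)))
E
```

```text
sg 1 rot units [-0.  0.  0.] q [ 0.44  0.25 -0.42 -0.   -0.9  -1.83]
sg -1 rot units [30.  0. -0.] q [ 0.44  0.25 -0.42 -0.   -0.9  -1.83]
pos [0.5449 0.0463 0.2935] shift now-frame units [ 0.02  2.59 -0.  ] target-frame units [ 0.02  2.59 -0.  ]
tool axes cols [[0.0, -0.98, -0.18], [0.0, -0.18, 0.98], [-1.0, -0.0, 0.0]] F [ 0.1  -0.93 -1.41] 0.0005314891845492498 6.2
```

View pics/s4c.png

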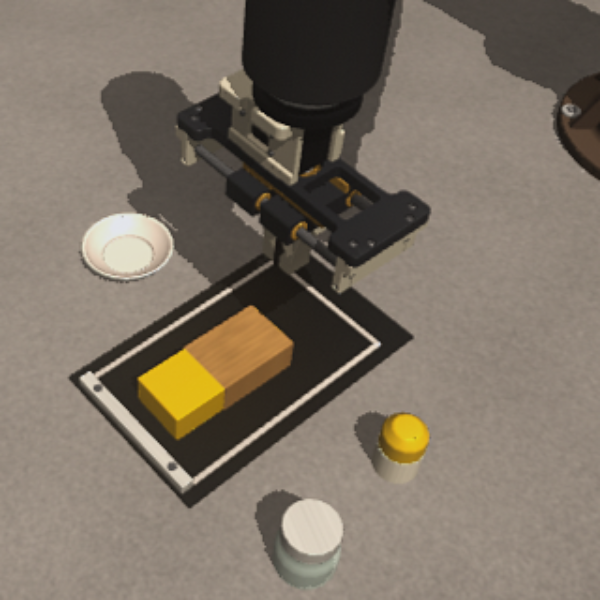

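The bar has fallen towards the stop and lies flat inside the outline, short of the stop. I'll move back behind it, then measure.

>>> play_rows(steps=[{"gripper": 0,"tx": 0,"ty": 0.7,"tz": 0,"ax": 0,"ay": 0,"az": 0},{"gripper": 0,"tx": 0,"ty": 0.7,"tz": 0,"ax": 0,"ay": 0,"az": 0},{"gripper": 0,"tx": 0,"ty": 0.7,"tz": 0,"ax": 0,"ay": 0,"az": 0},{"gripper": 0,"tx": 0,"ty": 0.7,"tz": 0,"ax": 0,"ay": 0,"az": 0},{"gripper": 0,"tx": 0,"ty": 0.2,"tz": 0,"ax": 0,"ay": 0,"az": 0},{"gripper": 0,"tx": 0,"ty": 0,"tz": 0,"ax": 0,"ay": 0,"az": 0}])

```text
t: 6.75
eef_pos: [0.4704, 0.0323, 0.2938]
ee_rot: [-1.066, 1.57, 0.69]
force: [-0.4, 0.4, -0.2]
width: 0.0002
```

```bash
cat > top.py <<'E'
from m import *
import sys
f=sys.argv[1]
a=snap('top',f);cv2.imwrite('pics/'+f+'c.png',cv2.resize(a[190:350,270:410,::-1],None,fx=4,fy=3.7,interpolation=cv2.INTER_CUBIC))
r=finder.silhouettes('bar','top')
m=r[0]['pixels'].astype(np.uint8);print(r[0]['confidence'],r[0]['extent'])
cnt=max(cv2.findContours(m,0,1)[0],key=cv2.contourArea)
pts=np.array([ray('top',u,v,0.035)[:2] for u,v in cnt[:,0,:].astype(float)],np.float32)
mr=cv2.minAreaRect(pts);print('sil',mr)
c=np.array(mr[0])-[.5745,.0447];Y=.197;C,S=np.cos(Y),np.sin(Y);print('pad frame centre',C*c[0]+S*c[1],-S*c[0]+C*c[1])
y=yellow(a);y[:,:290]=0;cnt=max(cv2.findContours(y,0,1)[0],key=cv2.contourArea)
print('yellow',cv2.minAreaRect(np.array([ray('top',u,v,0.035)[:2] for u,v in cnt[:,0,:].astype(float)],np.float32)))
for q in('bar','bar_top','stop'):
    r=finder.pinpoint(q,'top');print(q,[(ray('top',x['location'][1],x['location'][0],.019 if q!='stop' else .008)[:2],round(x['confidence'],2)) for x in r[:1]])
E
python3 top.py t5;python3 -c "
from plan import *
plan(.49,.036,.19)"
```

```text
0.95 [313.0, 225.1, 349.4, 289.5]
sil ((0.6126340627670288, 0.058526135981082916), (0.13028526306152344, 0.05545729026198387), 10.465575218200684)
pad frame centre 0.04010264566661969 0.006094800228443615
yellow ((0.6500702500343323, 0.06539366394281387), (0.053348977118730545, 0.05638429895043373), 10.427644729614258)
bar [(array([0.53710076, 0.05048183]), 0.59)]
bar_top [(array([0.67612697, 0.0735755 ]), 0.95)]
stop [(array([0.68854429, 0.06195695]), 0.9)]
sg 1 rot units [-0. -0.  0.] q [ 0.49  0.13 -0.57  0.   -0.86 -1.87]
sg -1 rot units [30.  0.  0.] q [ 0.49  0.13 -0.57  0.   -0.86 -1.87]
pos [0.4721 0.0328 0.2934] shift now-frame units [ 4.14 -0.73 -0.  ] target-frame units [ 4.14 -0.73 -0.  ]
tool axes cols [[0.0, -0.98, -0.18], [-0.0, -0.18, 0.98], [-1.0, -0.0, -0.0]] F [ 0.65  0.13 -0.94] 0.00037096269346102175 7.0
```

View pics/t5c.png

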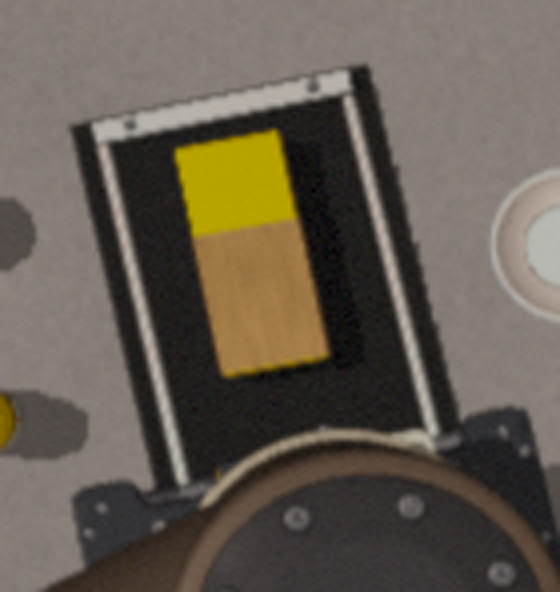

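The bar lies at yaw about 0.18 (pad 0.197), roughly 15 mm short of the stop and centred. I'll descend behind its foot end and push.

>>> play_rows(steps=[{"gripper": 0,"tx": 0.7,"ty": 0,"tz": 0,"ax": -0.1,"ay": 0,"az": 0},{"gripper": 0,"tx": 0.7,"ty": 0,"tz": 0,"ax": 0,"ay": 0,"az": 0},{"gripper": 0,"tx": 0.7,"ty": 0,"tz": 0,"ax": 0,"ay": 0,"az": 0},{"gripper": 0,"tx": 0.7,"ty": 0,"tz": 0,"ax": 0,"ay": 0,"az": 0},{"gripper": 0,"tx": 0.7,"ty": 0,"tz": 0,"ax": 0,"ay": 0,"az": 0},{"gripper": 0,"tx": 0.4,"ty": 0,"tz": 0,"ax": 0,"ay": 0,"az": 0},{"gripper": 0,"tx": 0.2,"ty": 0,"tz": 0,"ax": 0,"ay": 0,"az": 0},{"gripper": 0,"tx": 0,"ty": -0.5,"tz": 0,"ax": 0,"ay": 0,"az": 0},{"gripper": 0,"tx": 0,"ty": -0.5,"tz": 0,"ax": 0,"ay": 0,"az": 0},{"gripper": 0,"tx": 0,"ty": -0.5,"tz": 0,"ax": 0,"ay": 0,"az": 0},{"gripper": 0,"tx": 0,"ty": -0.5,"tz": 0,"ax": 0,"ay": 0,"az": 0},{"gripper": 0,"tx": 0,"ty": 0,"tz": 0,"ax": 0,"ay": 0,"az": 0},{"gripper": 0,"tx": 0,"ty": 0,"tz": 0,"ax": 0,"ay": 0,"az": 0},{"gripper": 0,"tx": 0,"ty": 0,"tz": 0,"ax": 0,"ay": 0,"az": 0}])

```text
t: 8.17
eef_pos: [0.5199, 0.042, 0.1907]
ee_rot: [1.595, 1.57, -2.922]
force: [-0.3, -1.2, 0.5]
width: 0.0003
```

```bash
python3 - <<'E'
from plan import *
plan(.5395,.045,.19,.195)
a=snap('scene','s6');cv2.imwrite('pics/s6c.png',cv2.resize(a[120:400,230:510,::-1],(600,600)))
E
```

```text
sg 1 rot units [-0.   -0.   -0.01] q [ 0.46  0.35 -0.58 -0.   -0.64 -1.83]
sg -1 rot units [ 3.e+01 -1.e-02  0.e+00] q [ 0.46  0.35 -0.58 -0.   -0.64 -1.83]
pos [0.5199 0.042  0.1907] shift now-frame units [ 0.03 -0.79 -0.03] target-frame units [ 0.03 -0.79 -0.03]
tool axes cols [[-0.0, -0.98, -0.19], [-0.0, -0.19, 0.98], [-1.0, 0.0, -0.0]] F [-0.26 -1.18  0.48] 0.0002789573904085262 8.1667
```

View pics/s6c.png

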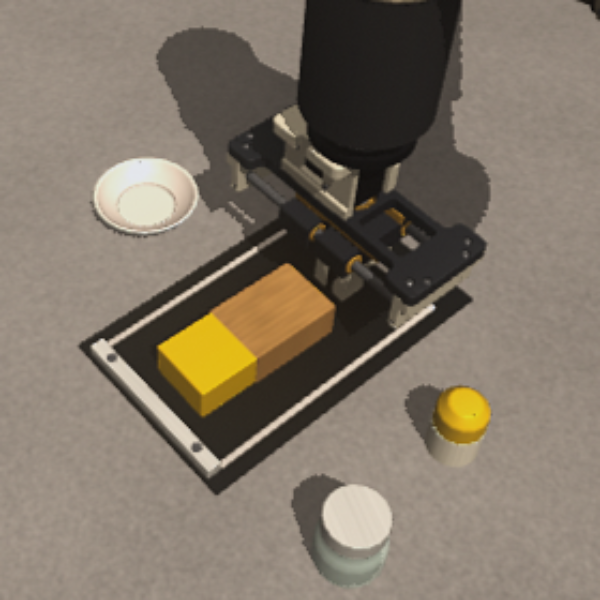

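The fingers are low behind the foot end with about 20 mm of clearance. Now I'll push slowly.

>>> play_rows(steps=[{"gripper": 0,"tx": 0,"ty": -0.2,"tz": 0,"ax": 0,"ay": 0,"az": 0},{"gripper": 0,"tx": 0,"ty": -0.2,"tz": 0,"ax": 0,"ay": 0,"az": 0},{"gripper": 0,"tx": 0,"ty": -0.15,"tz": 0,"ax": 0,"ay": 0,"az": 0},{"gripper": 0,"tx": 0,"ty": -0.1,"tz": 0,"ax": 0,"ay": 0,"az": 0},{"gripper": 0,"tx": 0,"ty": -0.1,"tz": 0,"ax": 0,"ay": 0,"az": 0},{"gripper": 0,"tx": 0,"ty": -0.1,"tz": 0,"ax": 0,"ay": 0,"az": 0},{"gripper": 0,"tx": 0,"ty": -0.1,"tz": 0,"ax": 0,"ay": 0,"az": 0},{"gripper": 0,"tx": 0,"ty": -0.1,"tz": 0,"ax": 0,"ay": 0,"az": 0},{"gripper": 0,"tx": 0,"ty": -0.1,"tz": 0,"ax": 0,"ay": 0,"az": 0},{"gripper": 0,"tx": 0,"ty": -0.1,"tz": 0,"ax": 0,"ay": 0,"az": 0}])

```text
t: 9.05
eef_pos: [0.5498, 0.0476, 0.1905]
ee_rot: [1.714, 1.567, -2.804]
force: [-5.9, -1.4, 4.9]
width: 0.0001
```

```bash
python3 top.py t7;python3 -c "
from plan import *
plan(.5395,.045,.19,.195)"
```

```text
0.7 [313.0, 219.5, 340.3, 247.6]
sil ((0.6668952107429504, 0.06795459240674973), (0.045546580106019974, 0.05541113764047623), 14.640460968017578)
pad frame centre 0.0951596991906211 0.004720454023586101
yellow ((0.6625599265098572, 0.06858126074075699), (0.05063360556960106, 0.05709309130907059), 12.146324157714844)
bar []
bar_top [(array([0.69026131, 0.07314402]), 0.58)]
stop []
sg 1 rot units [-0.   -0.   -0.01] q [ 0.44  0.39 -0.51 -0.   -0.67 -1.82]
sg -1 rot units [ 3.e+01 -1.e-02  0.e+00] q [ 0.44  0.39 -0.51 -0.   -0.67 -1.82]
pos [0.5506 0.048  0.1906] shift now-frame units [ 0.02  0.46 -0.03] target-frame units [ 0.02  0.46 -0.03]
tool axes cols [[-0.0, -0.98, -0.19], [-0.0, -0.19, 0.98], [-1.0, 0.0, -0.0]] F [-1.71 -1.31 -2.13] 0.0005572861221132658 9.3
```

View pics/t7c.png

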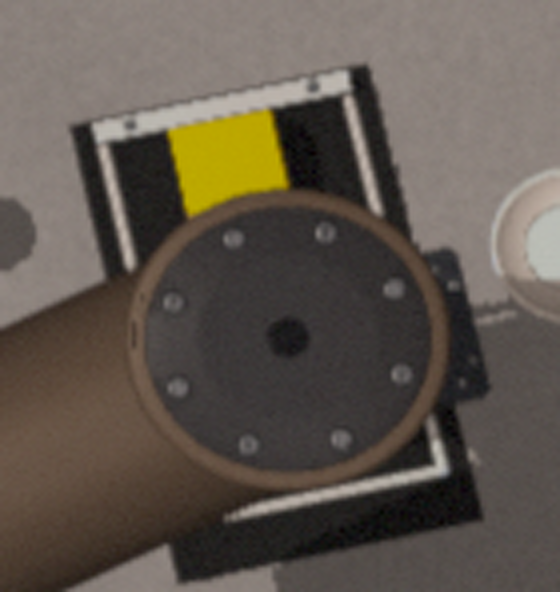

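The end is within about 3 mm of the stop. I'll keep going in small steps until the force rises.

>>> play_rows(steps=[{"gripper": 0,"tx": 0,"ty": -0.06,"tz": 0,"ax": 0,"ay": 0,"az": 0},{"gripper": 0,"tx": 0,"ty": -0.06,"tz": 0,"ax": 0,"ay": 0,"az": 0}])

```text
t: 9.47
eef_pos: [0.5528, 0.0485, 0.1906]
ee_rot: [1.648, 1.568, -2.869]
force: [-12.0, 1.6, 9.8]
width: 0.0005
```

>>> play_rows(steps=[{"gripper": 0,"tx": 0,"ty": -0.05,"tz": 0,"ax": 0,"ay": 0,"az": 0}])

```text
t: 9.55
eef_pos: [0.5532, 0.0486, 0.1906]
ee_rot: [1.632, 1.565, -2.886]
force: [-15.2, -0.0, 11.3]
width: 0.0003
```

>>> play_rows(steps=[{"gripper": 0,"tx": 0,"ty": -0.05,"tz": 0,"ax": 0,"ay": 0,"az": 0}])

```text
t: 9.63
eef_pos: [0.5536, 0.0486, 0.1905]
ee_rot: [1.633, 1.563, -2.885]
force: [-19.7, 1.3, 15.8]
width: 0.0004
```

The force climbs steeply with no further motion, so the bar is on the stop. I'll back off and check.

>>> play_rows(steps=[{"gripper": 0,"tx": 0,"ty": 0.1,"tz": 0,"ax": 0,"ay": 0,"az": 0},{"gripper": 0,"tx": 0,"ty": 0.2,"tz": 0,"ax": 0,"ay": 0,"az": 0},{"gripper": 0,"tx": 0,"ty": 0.5,"tz": 0,"ax": 0,"ay": 0,"az": 0},{"gripper": 0,"tx": 0,"ty": 0.7,"tz": 0,"ax": 0,"ay": 0,"az": 0},{"gripper": 0,"tx": 0,"ty": 0.7,"tz": 0,"ax": 0,"ay": 0,"az": 0},{"gripper": 0,"tx": -0.5,"ty": 0.7,"tz": 0,"ax": 0,"ay": 0,"az": 0},{"gripper": 0,"tx": -0.7,"ty": 0.5,"tz": 0,"ax": 0,"ay": 0,"az": 0},{"gripper": 0,"tx": -0.7,"ty": 0,"tz": 0,"ax": 0,"ay": 0,"az": 0},{"gripper": 0,"tx": -0.7,"ty": 0,"tz": 0,"ax": 0,"ay": 0,"az": 0},{"gripper": 0,"tx": -0.7,"ty": 0,"tz": 0,"ax": 0,"ay": 0,"az": 0},{"gripper": 0,"tx": 0,"ty": 0,"tz": 0,"ax": 0,"ay": 0,"az": 0},{"gripper": 0,"tx": 0,"ty": 0,"tz": 0,"ax": 0,"ay": 0,"az": 0}])

```text
t: 10.63
eef_pos: [0.4738, 0.0333, 0.2749]
ee_rot: [-1.335, 1.566, 0.431]
force: [-0.2, -0.1, 0.4]
width: 0.0002
```

```bash
python3 top.py t8;python3 - <<'E'
from plan import *
plan(.5395,.045,.19,.195)
a=snap('scene','s8');cv2.imwrite('pics/s8c.png',cv2.resize(a[200:380,250:470,::-1],(733,600),interpolation=cv2.INTER_CUBIC))
E
```

```text
0.77 [312.3, 218.5, 348.2, 281.9]
sil ((0.6273998618125916, 0.06191147863864899), (0.13245904445648193, 0.05646788328886032), 10.1156587600708)
pad frame centre 0.05524545437089805 0.006524580298607155
yellow ((0.6636016368865967, 0.06900118291378021), (0.053554467856884, 0.05663621425628662), 10.475796699523926)
bar [(array([0.56741596, 0.04553102]), 0.7)]
bar_top [(array([0.68922202, 0.0750701 ]), 0.8)]
stop [(array([0.68785303, 0.05960941]), 0.95)]
sg 1 rot units [ 0.   -0.   -0.01] q [ 0.49  0.16 -0.6  -0.   -0.81 -1.86]
sg -1 rot units [-3.e+01  2.e-02 -0.e+00] q [ 0.49  0.16 -0.6  -0.   -0.81 -1.86]
pos [0.4729 0.0328 0.2727] shift now-frame units [ 3.31 -2.71 -0.04] target-frame units [ 3.31 -2.71 -0.04]
tool axes cols [[-0.0, -0.98, -0.19], [-0.0, -0.19, 0.98], [-1.0, 0.0, -0.0]] F [-0.07  0.34 -0.16] 0.0007508211989408136 10.8833
```

View pics/t8c.png

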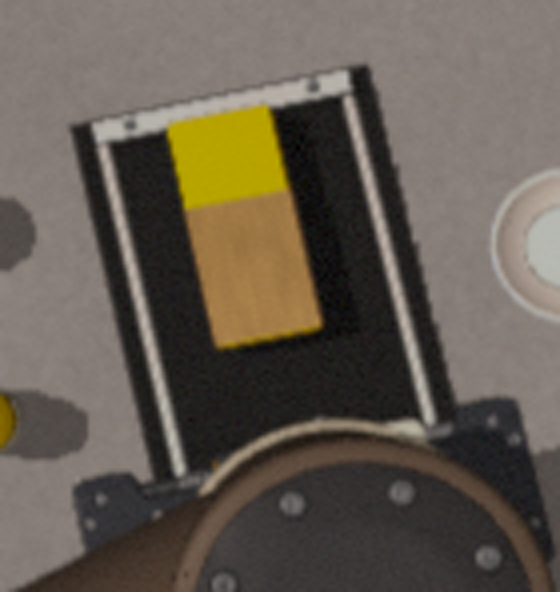

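View pics/s8c.png

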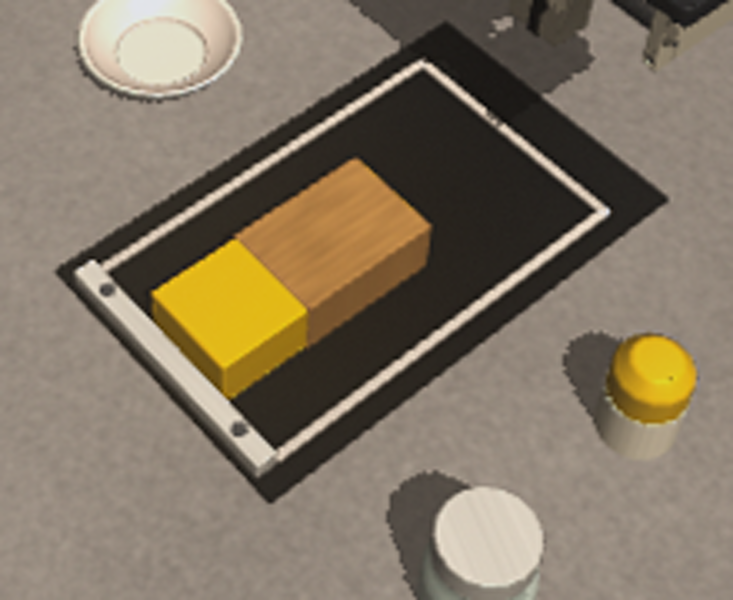

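```bash
python3 -c "
from h import *
print(job_done())"
```

```text
the job is handed in; nothing more can be done
None
```

I tipped the bar towards the stop, then pushed it along the pad with the closed fingers until its top end was against the stop. I then backed off and handed the job in at about 11 s; no verdict came back.

**Contact:** the push force rose to about 20 N with almost no further motion, so the bar was firmly on the stop.

**Last top-view check:**
- **Position:** the bar's centre is at about x = +55 mm, y = +6.5 mm in the pad's frame. That puts the top end at about x = 120 mm, right at the stop face.
- **Squareness:** the bar is turned about 0.02 rad from the pad's x axis, against a limit of 0.1 rad.
- **Flatness:** it lies flat inside the outline in both the top and scene pictures. I did not measure the tilt.
- **Surroundings:** the gripper was clear of everything. The stub, jar and dish look untouched in the pictures, though I did not measure their positions again.

**Disagreement:** the network's points for the bar's top end and the stop were up to about 10 mm sideways off my own measurements. I relied on the outline fit and the contact force instead.

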